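Find and raise the dragging idler roller

ROBOT

A 6-joint arm with a two-finger parallel gripper is mounted at the origin on the work surface. World frame = base frame: x ahead of the robot, y to its left, z up, the work surface at z = 0. Lengths are in m, angles in rad, forces in N, time in s.
With the tool pointing down it reaches from about 0.325 to 0.85 m from the base axis. Payload 15.5 kg.
Tool frame: the origin (TCP) lies midway between the tips of the shut fingers; the grasp point (between the pads) lies 19 mm behind it; z points along the fingers, y is the line along which they close (so a half turn about z gives the same grasp; the last joint's range is limited). The gripper opens to 91 mm and grips with 3 to 60 N. Pads are 32 mm wide; open, the fingers measure 118 mm over their backs; the gripper's body (76 mm by 178 mm) begins 60 mm behind the grasp point.
Start: joints at [-1.312, 0.494, 1.345, -0, 1.302, -0.096], TCP at [0.217, -0.586, 0.214] pointing down, gripper open.
Joint ranges: [-2.91, 2.91], [-0.82, 2.16], [0.22, 2.67], [-1.22, 4.37], [0.12, 2.79], [-3.08, 3.08]. Speed limits (rad/s): [1.89, 1.89, 2.57, 3.01, 3.01, 3.01].

INTERFACE

Orientations are given as a 3x3 rotation matrix whose columns are the frame's x, y, z axes.
In Python, from workcell import ctrl, optics, workorder gives the robot as it stands.
- The arm moves only by the shell command python3 -m inch 'ROWS' [FORCE]. ROWS is a JSON object of lists of equal length, an entry for each row: "twist": the turn, a rotation vector about the tool's x, y, z in rad, a list of three; "linear": the shift along the tool's x, y, z in m, a list of three; "claw": the opening, from 0 (shut) to 1 (fully open). A call has 1 to 20 rows; each row shifts and turns the commanded pose from where the row before left it, along the tool's axes as they then stand; what a row does not reach is not made up. A row lasts 1/10 s, in which the tool goes at most 50 mm and 8.59 degrees, less where a joint would pass 70% of its speed; a pose out of reach is approached as far as the arm can. A call with a gripper value outside its range is refused whole. The fingers move at their own pace and stop on an object; FORCE is the grip in N (left out, the last holds). Time passes only in rows, so rows that do not move let the fingers close. It gives the time, the measured TCP pose, the force, the opening and the grip force at its end, in the units of the state.
- ctrl.read_state(): the state, without advancing time (a new reading comes with each control period).
- optics.capture(name): name is "scene" or "top"; returns a dict with "image" (480x640x3 uint8, blue, green, red), "depth" (480x640 float32, m along the optical axis (not along the pixel's ray), 0 where there is no reading), "K" (3x3 intrinsics, pixels), "dist" ([k1, k2, p1, p2, k3] as OpenCV has them; the pictures are not rectified), "T" (4x4, takes a point from camera to world coordinates). Camera axes: x right, y up, looking along -z (the intrinsics and any distortion apply to the point x, -y, -z); pixel columns grow to the right and rows downward; lengths in m; the calibration is good to about 2 mm. A picture is of the moment at which its call begins.
- workorder.finish_job(): hands the job in; it is judged then, once.
The state is a dict: "clock": time; "joint_pos": joint angles; "qd": joint speeds; "joint_efforts": joint torques, N m; "position": TCP position; "tool_rot": TCP orientation; "force": force on the tool from outside, world axes, zero at the start; "moment": the same for the moment, N m; "opening": finger opening in m; "finger_force": force on a finger pad.
Only numpy, scipy, OpenCV 4.12 (cv2) and the standard library are available. Lean on these libraries where they do the work, as an engineer would, in place of code of your own. Each camera call takes 0.05 s, during which the arm holds its last target. There are 200 camera calls.

TASK

The three sander idler rollers on the roller board look alike, but the bearing of one drags. First turn each of them a good quarter turn one way, leaving it turned, and feel its resistance; keep all three down meanwhile. Then draw the dragging one straight up to its top stop, where it stays by itself for regreasing, with a gentle grip, and leave the two sound ones down and the other things on the bench undisturbed.

Things in the scene. Friction and masses are not known exactly. Their poses are not given: they have to be found in the camera images.
- roller_board: wooden board 110 x 370 mm, 12 mm thick, flat on the table and fixed, with three upright idler rollers in a row along its y axis, 130 mm apart; origin: centre of its underside. Each roller: an aluminium rim 58 mm across with three small dark bolt heads on top, turning about a vertical dark steel hub 34 mm across. The three look alike; which place holds the dragging one varies
- place_1 (a point): place 1 on the board (its -y end): on the axis of the roller there, level with the underside of its hub when it is down, 30 mm above the table. The rim's side spans 3 to 31 mm above this point, the hub top is 36 mm above it; below it is only a sleeve 24 mm across. Grip the rim across its diameter from above. The point stays when the roller rises
- place_2 (a point): place 2 on the board (its middle): on the axis of the roller there, level with the underside of its hub when it is down, 30 mm above the table. The rim's side spans 3 to 31 mm above this point, the hub top is 36 mm above it; below it is only a sleeve 24 mm across. Grip the rim across its diameter from above. The point stays when the roller rises
- place_3 (a point): place 3 on the board (its +y end): on the axis of the roller there, level with the underside of its hub when it is down, 30 mm above the table. The rim's side spans 3 to 31 mm above this point, the hub top is 36 mm above it; below it is only a sleeve 24 mm across. Grip the rim across its diameter from above. The point stays when the roller rises
- rim_p (a joint): angle of the rim of one of the rollers (which one is not told; the letter says nothing of its place), rad, anticlockwise from above, no stops, starts within 0.2 of zero. Steady resistance, alike both ways and at any speed: at most 0.05 N m if sound (under 2 N at the rim), 0.2 to 0.3 N m if it drags (about 9 N at the rim)
- rim_q (a joint): angle of the rim of one of the rollers (which one is not told; the letter says nothing of its place), rad, anticlockwise from above, no stops, starts within 0.2 of zero. Steady resistance, alike both ways and at any speed: at most 0.05 N m if sound (under 2 N at the rim), 0.2 to 0.3 N m if it drags (about 9 N at the rim)
- rim_r (a joint): angle of the rim of one of the rollers (which one is not told; the letter says nothing of its place), rad, anticlockwise from above, no stops, starts within 0.2 of zero. Steady resistance, alike both ways and at any speed: at most 0.05 N m if sound (under 2 N at the rim), 0.2 to 0.3 N m if it drags (about 9 N at the rim)
- lift_1 (a joint): height of one roller on its sliding spindle, m: 0 down (all start so), 0.040 at the top stop (which roller is not told; the number says nothing of its place or of a rim's letter). It slides up against steady friction of 7 N besides 2 to 3 N of weight, and stays where it is left; the spindle does not turn. A grip of 15 to 20 N is enough, over 40 N a finger is rough
- lift_2 (a joint): height of one roller on its sliding spindle, m: 0 down (all start so), 0.040 at the top stop (which roller is not told; the number says nothing of its place or of a rim's letter). It slides up against steady friction of 7 N besides 2 to 3 N of weight, and stays where it is left; the spindle does not turn. A grip of 15 to 20 N is enough, over 40 N a finger is rough
- lift_3 (a joint): height of one roller on its sliding spindle, m: 0 down (all start so), 0.040 at the top stop (which roller is not told; the number says nothing of its place or of a rim's letter). It slides up against steady friction of 7 N besides 2 to 3 N of weight, and stays where it is left; the spindle does not turn. A grip of 15 to 20 N is enough, over 40 N a finger is rough
- wax_tin: bystander: round steel tin, diameter 68 mm, 50 mm tall, loose; origin: centre of its underside
- mallet: bystander: wooden carver's mallet standing on its head, 76 mm across, 190 mm tall, loose; origin: centre of its underside
- gouge: bystander: wooden-handled gouge lying loose, about 220 mm long along its x, 22 mm high; origin: under the joint of handle and blade
- carving: bystander: carved wooden strip 50 x 200 mm (long along y), 29 mm high, loose; origin: centre of its underside

How it is judged:
On the way:
1. all three rims have been turned about a quarter turn (more than 1 rad from zero, either way) with all three rollers still down (within 6 mm) ((value of joint rim_p above 1 rad or value of joint rim_p below -1 rad) and (value of joint rim_q above 1 rad or value of joint rim_q below -1 rad) and (value of joint rim_r above 1 rad or value of joint rim_r below -1 rad) and value of joint each of lift_1, lift_2, lift_3 below 0.006 m), for 0.1 s.
At the end, for the whole second after the job is handed in: the dragging roller has been left up at its top stop (at least 35 of its 40 mm), at rest; the two sound ones are down (within 6 mm) (value of joint lift_2 above 0.035 m and value of joint each of lift_1, lift_3 below 0.006 m and velocity of joint lift_2 below 0.005 m/s); the robot touches nothing.
It fails at once if a sound roller is raised more than 10 mm (value of joint any of lift_1, lift_3 above 0.01 m).
It fails at once if the fingers grip or press with more than 80 N (contact force between the fingers and anything else above 80 N).
It fails at once if the wax tin, mallet, gouge or carved strip is moved more than 30 mm (distance of any of wax_tin, mallet, gouge, carving from where it was at the start of the episode above 0.03 m).
It also fails if it takes over 61 s, if anything falls off the work surface, if the arm or the gripper's body presses on something with over 40 N, if the wrist force passes 120 N, or if a joint passes its speed limit or range.

## Working session

There is one attempt and no reset: what is moved stays moved. The work goes in short steps, Python scripts to look and compute and a shell command to move; the robot and the scene stay as the last step left them, time stands still between calls to the robot, and variables do not carry over. Pictures are saved under pics/ and viewed, at most 10 in all, crops included, and the job is handed in when it is done.

```bash
mkdir -p pics
python3 - <<'E'
from workcell import ctrl, optics, workorder
import cv2,numpy as np
s=ctrl.read_state(); print({k:np.round(v,4).tolist() for k,v in s.items()})
for n in("scene","top"):
    c=optics.capture(n); cv2.imwrite(f"pics/{n}0.png",c["image"]); np.savez(f"{n}0.npz",**c)
    print(n,c["K"].tolist(),c["dist"],np.round(c["T"],3).tolist())
E
ls
```

```text
{'clock': 0.0, 'joint_pos': [-1.3115, 0.4942, 1.3461, -0.0, 1.3025, -0.0955], 'qd': [0.001, 0.0007, 0.0006, -0.0021, 0.0002, 0.0008], 'joint_efforts': [-0.0003, -87.8822, -38.1865, 0.0707, 0.0531, -0.0001], 'position': [0.217, -0.5857, 0.2133], 'tool_rot': [[0.9377, 0.3474, -0.0003], [0.3474, -0.9377, 0.0012], [0.0001, -0.0012, -1.0]], 'force': [-0.0003, -0.8313, 0.4665], 'moment': [0.0211, -0.0337, -0.0238], 'finger_force': 0.0, 'opening': 0.0912}
scene [[500.40295166105835, 0.0, 319.22428591246637], [0.0, 500.40295166105835, 241.76825962137568], [0.0, 0.0, 1.0]] [0.02673756 0.         0.         0.         0.        ] [[0.189, -0.752, 0.631, 1.281], [0.982, 0.152, -0.113, -0.137], [-0.011, 0.641, 0.767, 0.893], [0.0, 0.0, 0.0, 1.0]]
top [[621.0122665165163, 0.0, 322.3586175450377], [0.0, 621.0122665165163, 234.1991549280944], [0.0, 0.0, 1.0]] [-0.02236642  0.          0.          0.          0.        ] [[0.002, 0.998, -0.064, 0.491], [-1.0, 0.002, 0.008, 0.013], [0.008, 0.064, 0.998, 1.578], [0.0, 0.0, 0.0, 1.0]]
pics
scene0.npz
top0.npz
```

View pics/top0.png

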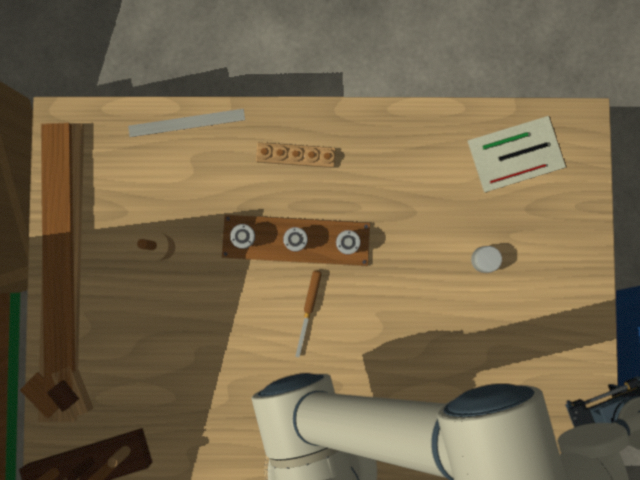

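View pics/scene0.png

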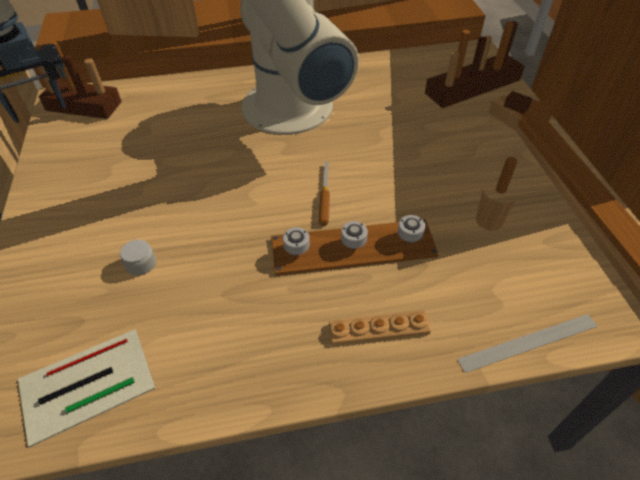

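The top view shows the rollers at about (242,236), (295,239) and (348,242). The mallet is at (160,245), the gouge at (310,310), the tin at (487,259) and the carving at (297,154). The scene view agrees, with rollers at (411,228), (354,234) and (296,240). Next I'll fit the roller centres in both views.

```bash
cat > h.py <<'E'
import cv2,numpy as np
def ray(c,uv,z):
    p=cv2.undistortPoints(np.array([[uv]],float),c["K"],c["dist"])[0,0]
    d=c["T"][:3,:3]@np.array([p[0],-p[1],-1]);o=c["T"][:3,3]
    return o+d*(z-o[2])/d[2]
E
python3 - <<'E'
from h import *
for n,gs in(("top",[(348,242),(295,239),(242,236)]),("scene",[(296,238),(354,233),(411,227)])):
    c=np.load(n+"0.npz"); hsv=cv2.cvtColor(c["image"],cv2.COLOR_BGR2HSV)
    crops=[]
    for g in gs:
        u,v=g; r=19
        sub=hsv[v-r:v+r,u-r:u+r]
        m=((sub[...,1]<70)).astype(np.uint8)
        k,lab,st,ce=cv2.connectedComponentsWithStats(cv2.morphologyEx(m,cv2.MORPH_CLOSE,np.ones((3,3))))
        i=1+np.argmax(st[1:,4]); 
        cn=max(cv2.findContours((lab==i).astype(np.uint8),0,1)[0],key=cv2.contourArea)
        (a,b),rad=cv2.minEnclosingCircle(cn); el=cv2.fitEllipse(cn)
        uv=np.array(el[0])+[u-r,v-r]
        print(n,st[i],np.round(uv,1),np.round(el[1],1),round(rad,1),np.round(ray(c,uv,.061),4), "depth", c["depth"][v,u])
        crops.append(cv2.resize(np.hstack([c["image"][v-r:v+r,u-r:u+r],cv2.cvtColor((lab==i).astype(np.uint8)*255,8)]),None,fx=5,fy=5,interpolation=0))
    cv2.imwrite(f"pics/crop_{n}.png",np.vstack(crops))
E
python3 -c "
import cv2,numpy as np
a=np.hstack([cv2.imread('pics/crop_top.png'),cv2.imread('pics/crop_scene.png')]);cv2.imwrite('pics/crops.png',a)"
```

```text
top [  7   7  25  24 464] [347.8 241.7] [22.9 24. ] 12.3 [ 0.5693 -0.062   0.061 ] depth 1.5156661
top [  7   7  25  24 459] [295.1 238.8] [23.  23.7] 12.2 [0.5763 0.0669 0.061 ] depth 1.5184124
top [  7   7  25  25 496] [242.  235.8] [24.  24.5] 12.7 [0.5832 0.1968 0.061 ] depth 1.5124544
scene [  6   9  26  27 573] [295.8 240.5] [25.7 26.6] 13.9 [ 0.5824 -0.0632  0.061 ] depth 1.0824645
scene [  7   7  25  28 562] [353.8 234.2] [25.2 26.6] 13.9 [0.5897 0.0644 0.061 ] depth 1.0958127
scene [  6   7  27  27 590] [411.1 227.7] [26.2 27. ] 14.3 [0.5964 0.1927 0.061 ] depth 1.1070554
```

View pics/crops.png

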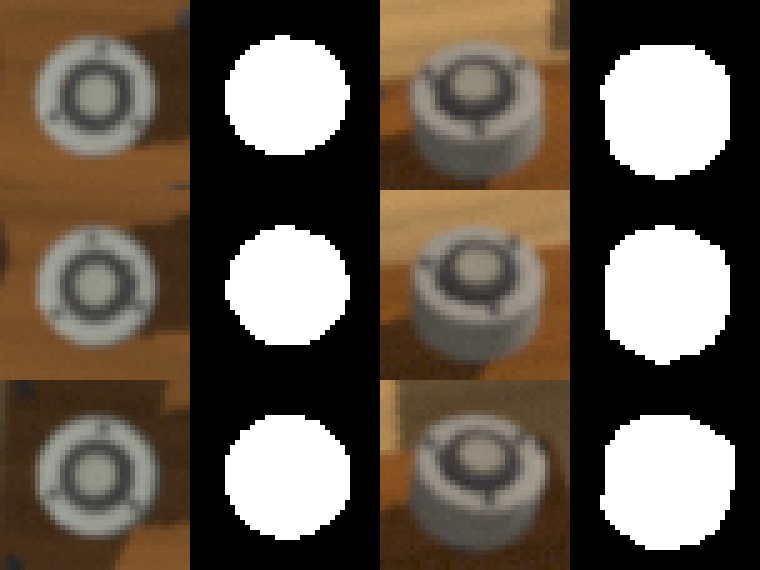

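The top-view fits put the rollers at (0.569,-0.062), (0.576,0.067) and (0.583,0.197). The scene blobs also include the rim sides, so I use the top-view values. Now moving over place 1.

```bash
python3 -m inch '{"linear":[[0.014,-0.01,0],[0.0285,-0.0205,0.003],[0.0285,-0.0205,0.003],[0.0285,-0.0205,0.003],[0.0285,-0.0205,0.003],[0.0285,-0.0205,0.003],[0.0285,-0.0205,0.003],[0.0285,-0.0205,0.003],[0.0285,-0.0205,0.003],[0.0285,-0.0205,0.003],[0.0285,-0.0205,0.003],[0.0285,-0.0205,0.003],[0.0285,-0.0205,0.003],[0.0285,-0.0205,0.003],[0.0285,-0.0205,0.003],[0.0285,-0.0205,0.003],[0.0285,-0.0205,0.003],[0.0285,-0.0205,0.003],[0.014,-0.01,0],[0,0,0]],"twist":[[0,0,0],[0,0,0],[0,0,0],[0,0,0],[0,0,0],[0,0,0],[0,0,0],[0,0,0],[0,0,0],[0,0,0],[0,0,0],[0,0,0],[0,0,0],[0,0,0],[0,0,0],[0,0,0],[0,0,0],[0,0,0],[0,0,0],[0,0,0]],"claw":[1,1,1,1,1,1,1,1,1,1,1,1,1,1,1,1,1,1,1,1]}' 18
cat >> h.py <<'E'
P=np.array([[.5693,-.062],[.5763,.0669],[.5832,.1968]])
def go(i,z):
    from workcell import ctrl
    s=ctrl.read_state();R=np.array(s["tool_rot"]);p=np.array(s["position"])
    print("t",round(float(s["clock"]),2),"pos",p.round(4),"yaw",round(np.arctan2(R[1,0],R[0,0]),3),"tilt",R[:2,2].round(4),"j6",round(s["joint_pos"][5],2),"F",np.round(s["force"],2),"M",np.round(s["moment"],2),"open",s["opening"],s["finger_force"])
    print("tool shift to place",i,(R.T@(np.r_[P[i-1],z]-p)).round(4))
E
python3 -c "from h import *;go(1,.033)"
```

```text
clock: 2.1
position: [0.5701, -0.0604, 0.1628]
tool_rot: [[0.937, 0.35, -0.0], [0.35, -0.937, 0.0], [-0.0, -0.0, -1.0]]
force: [0.3, -0.5, -0.3]
opening: 0.0912
finger_force: 0.0
t 2.1 pos [ 0.5701 -0.0604  0.1628] yaw 0.357 tilt [-0.0001  0.0003] j6 1.0 F [ 0.33 -0.46 -0.27] M [-0.08 -0.05 -0.02] open 0.09116185848760049 0.0
tool shift to place 1 [-0.0013  0.0013  0.1298]
```

```bash
python3 -m inch '{"linear":[[-0.001,0.001,0.02],[0,0,0.025],[0,0,0.025],[0,0,0.025],[0,0,0.02],[0,0,0.015],[0,0,0],[0,0,0]],"twist":[[0,0,0],[0,0,0],[0,0,0],[0,0,0],[0,0,0],[0,0,0],[0,0,0],[0,0,0]],"claw":[1,1,1,1,1,1,1,1]}' 18
python3 -c "from h import *;go(1,.033)"
python3 -m inch '{"linear":[[0,0,0],[0,0,0],[0,0,0],[0,0,0],[0,0,0],[0,0,0],[0,0,0],[0,0,0]],"twist":[[0,0,0],[0,0,0],[0,0,0],[0,0,0],[0,0,0],[0,0,0],[0,0,0],[0,0,0]],"claw":[0.55,0.5,0.5,0.5,0.5,0.5,0.5,0.5]}' 18
python3 -c "from h import *;go(1,.033)"
```

```text
clock: 2.9
position: [0.5687, -0.0643, 0.0334]
tool_rot: [[0.938, 0.347, -0.0], [0.347, -0.938, -0.0], [-0.0, -0.0, -1.0]]
force: [0.4, -0.0, 0.8]
opening: 0.0906
finger_force: 0.0
t 2.9 pos [ 0.5687 -0.0643  0.0334] yaw 0.354 tilt [-0.0003 -0.    ] j6 1.0 F [ 0.44 -0.02  0.79] M [-0.01 -0.04 -0.01] open 0.09059105021116848 0.0
tool shift to place 1 [ 0.0014 -0.002   0.0004]
clock: 3.7
position: [0.5689, -0.0631, 0.0332]
tool_rot: [[0.938, 0.347, -0.0], [0.347, -0.938, 0.001], [0.0, -0.001, -1.0]]
force: [-2.2, 6.4, 5.7]
opening: 0.0575
finger_force: 18.0
t 3.7 pos [ 0.5689 -0.0631  0.0332] yaw 0.355 tilt [-0.0003  0.0009] j6 1.0 F [-2.2   6.42  5.67] M [ 1.15  0.27 -0.16] open 0.057451184387899694 18.001954327337444
tool shift to place 1 [ 0.0008 -0.0009  0.0002]
```

```bash
python3 -m inch '{"linear":[[0.0005,-0.001,0],[0,0,0],[0,0,0],[0,0,0],[0,0,0],[0,0,0]],"twist":[[0,0,0],[0,0,-0.07],[0,0,-0.13],[0,0,-0.13],[0,0,-0.13],[0,0,-0.13]],"claw":[0.5,0.5,0.5,0.5,0.5,0.5]}' 18
python3 -c "from h import *;go(1,.033)"
python3 -m inch '{"linear":[[0,0,0],[0,0,0],[0,0,0]],"twist":[[0,0,-0.13],[0,0,-0.13],[0,0,-0.13]],"claw":[0.5,0.5,0.5]}' 18
python3 -c "from h import *;go(1,.033)"
python3 -m inch '{"linear":[[0,0,0],[0,0,0],[0,0,0],[0,0,0],[0,0,0]],"twist":[[0,0,-0.13],[0,0,-0.13],[0,0,-0.13],[0,0,-0.13],[0,0,-0.13]],"claw":[0.5,0.5,0.5,0.5,0.5]}' 18
python3 -c "from h import *;go(1,.033)"
```

```text
clock: 4.3
position: [0.5691, -0.0631, 0.0332]
tool_rot: [[0.582, 0.813, -0.0], [0.813, -0.582, -0.001], [-0.0, 0.0, -1.0]]
force: [-1.7, -5.0, 4.9]
opening: 0.0578
finger_force: 18.0
t 4.3 pos [ 0.5691 -0.0631  0.0332] yaw 0.95 tilt [-0.     -0.0006] j6 0.41 F [-1.71 -5.03  4.93] M [-0.89  0.32 -0.24] open 0.05780417315374601 17.997475625015795
tool shift to place 1 [ 0.001  -0.0005  0.0002]
clock: 4.6
position: [0.5693, -0.0632, 0.0332]
tool_rot: [[0.229, 0.974, 0.0], [0.974, -0.229, -0.001], [-0.001, 0.0, -1.0]]
force: [-1.6, -5.5, 3.7]
opening: 0.0575
finger_force: 18.0
t 4.6 pos [ 0.5693 -0.0632  0.0332] yaw 1.34 tilt [ 0.0003 -0.0007] j6 0.02 F [-1.63 -5.49  3.73] M [-0.92  0.21 -0.21] open 0.05752435438534017 17.997446092776954
tool shift to place 1 [ 0.0011 -0.0003  0.0002]
clock: 5.1
position: [0.5696, -0.0631, 0.0332]
tool_rot: [[-0.407, 0.913, 0.001], [0.913, 0.407, -0.001], [-0.001, 0.001, -1.0]]
force: [-0.8, -3.6, 1.9]
opening: 0.0578
finger_force: 18.0
t 5.1 pos [ 0.5696 -0.0631  0.0332] yaw 1.99 tilt [ 0.0008 -0.0006] j6 -0.63 F [-0.81 -3.64  1.94] M [-0.78 -0.15 -0.19] open 0.057813226578709374 17.997309118509293
tool shift to place 1 [0.0011 0.0002 0.0002]
```

```bash
python3 -m inch '{"linear":[[0,0,0],[0,0,0],[0,0,0],[0,0,0],[0,0,0],[0,0,-0.01],[0,0,-0.03],[0,0,-0.03],[0.01,0.005,0],[0.03,0.015,0],[0.035,0.018,0],[0.03,0.016,0],[0.01,0.005,0],[0,0,0]],"twist":[[0,0,0],[0,0,0],[0,0,0],[0,0,0],[0,0,0],[0,0,0],[0,0,0],[0,0,0],[0,0,0],[0,0,0],[0,0,0],[0,0,0],[0,0,0],[0,0,0]],"claw":[0.5,1,1,1,1,1,1,1,1,1,1,1,1,1]}' 18
python3 -c "from h import *;go(2,.033)"
```

```text
clock: 6.5
position: [0.5768, 0.0679, 0.103]
tool_rot: [[-0.404, 0.915, -0.0], [0.915, 0.404, 0.0], [0.0, -0.0, -1.0]]
force: [0.5, -0.7, 0.6]
opening: 0.091
finger_force: 0.0
t 6.5 pos [0.5768 0.0679 0.103 ] yaw 1.987 tilt [-0.      0.0001] j6 -0.4 F [ 0.47 -0.71  0.57] M [ 0.02 -0.12  0.06] open 0.09097194021412668 0.0
tool shift to place 2 [-0.0007 -0.0008  0.07  ]
```

```bash
python3 -m inch '{"linear":[[-0.001,-0.001,0.01],[0,0,0.025],[0,0,0.025],[0,0,0.01],[0,0,0],[0,0,0],[0,0,0],[0,0,0],[0,0,0],[0,0,0],[0,0,0]],"twist":[[0,0,0],[0,0,0],[0,0,0],[0,0,0],[0,0,0],[0,0,0],[0,0,0],[0,0,0],[0,0,0],[0,0,0],[0,0,0]],"claw":[1,1,1,1,0.55,0.5,0.5,0.5,0.5,0.5,0.5]}' 18
python3 -c "from h import *;go(2,.033)"
```

```text
clock: 7.6
position: [0.5775, 0.0652, 0.0337]
tool_rot: [[-0.402, 0.915, 0.002], [0.915, 0.402, 0.0], [-0.001, 0.002, -1.0]]
force: [3.6, 2.3, 7.3]
opening: 0.0585
finger_force: 18.0
t 7.6 pos [0.5775 0.0652 0.0337] yaw 1.985 tilt [0.0023 0.0001] j6 -0.4 F [3.59 2.31 7.35] M [ 0.26 -0.53  0.  ] open 0.0585179365140937 18.00077810883522
tool shift to place 2 [ 0.002  -0.0004  0.0007]
```

```bash
python3 -m inch '{"linear":[[0.001,0.0005,0],[0,0,0],[0,0,0],[0,0,0],[0,0,0],[0,0,0]],"twist":[[0,0,0],[0,0,0.07],[0,0,0.13],[0,0,0.13],[0,0,0.13],[0,0,0.13]],"claw":[0.5,0.5,0.5,0.5,0.5,0.5]}' 18
python3 -c "from h import *;go(2,.033)"
python3 -m inch '{"linear":[[0,0,0],[0,0,0],[0,0,0]],"twist":[[0,0,0.13],[0,0,0.13],[0,0,0.13]],"claw":[0.5,0.5,0.5]}' 18
python3 -c "from h import *;go(2,.033)"
python3 -m inch '{"linear":[[0,0,0],[0,0,0],[0,0,0],[0,0,0],[0,0,0]],"twist":[[0,0,0.13],[0,0,0.13],[0,0,0.13],[0,0,0.13],[0,0,0.13]],"claw":[0.5,0.5,0.5,0.5,0.5]}' 18
python3 -c "from h import *;go(2,.033)"
```

```text
clock: 8.2
position: [0.5765, 0.0653, 0.0336]
tool_rot: [[0.18, 0.984, 0.0], [0.984, -0.18, -0.001], [-0.001, 0.0, -1.0]]
force: [-3.6, -8.7, 12.1]
opening: 0.0587
finger_force: 18.0
t 8.2 pos [0.5765 0.0653 0.0336] yaw 1.39 tilt [ 0.0002 -0.0012] j6 0.19 F [-3.61 -8.66 12.09] M [-1.49  0.55  0.09] open 0.05874389402492872 17.994866520166397
tool shift to place 2 [ 0.0015 -0.0005  0.0006]
clock: 8.5
position: [0.5758, 0.0655, 0.0336]
tool_rot: [[0.54, 0.841, -0.001], [0.841, -0.54, -0.001], [-0.001, -0.0, -1.0]]
force: [-5.8, -5.7, 15.8]
opening: 0.0587
finger_force: 18.0
t 8.5 pos [0.5758 0.0655 0.0336] yaw 1.0 tilt [-0.001  -0.0009] j6 0.58 F [-5.84 -5.72 15.77] M [-1.06  1.14 -0.  ] open 0.058684448198998644 17.99516424536705
tool shift to place 2 [ 0.0014 -0.0003  0.0006]
clock: 9.0
position: [0.5751, 0.0663, 0.0336]
tool_rot: [[0.939, 0.343, -0.002], [0.343, -0.939, 0.0], [-0.002, -0.001, -1.0]]
force: [-10.5, 2.9, 17.6]
opening: 0.0585
finger_force: 18.0
t 9.0 pos [0.5751 0.0663 0.0336] yaw 0.35 tilt [-0.0022  0.0001] j6 1.23 F [-10.46   2.85  17.6 ] M [0.57 1.68 0.03] open 0.058470017519293385 17.995411455631256
tool shift to place 2 [ 0.0014 -0.0001  0.0006]
```

```bash
python3 -m inch '{"linear":[[0,0,0],[0,0,0],[0,0,0],[0,0,0],[0,0,0],[0,0,-0.01],[0,0,-0.03],[0,0,-0.03],[0.005,-0.011,0],[0.014,-0.032,0],[0.014,-0.033,0],[0.014,-0.032,0],[0.005,-0.011,0],[0,0,0],[0,0,0]],"twist":[[0,0,0],[0,0,0],[0,0,0],[0,0,0],[0,0,0],[0,0,0],[0,0,0],[0,0,0],[0,0,0],[0,0,0],[0,0,0],[0,0,0],[0,0,0],[0,0,0],[0,0,0]],"claw":[0.5,1,1,1,1,1,1,1,1,1,1,1,1,1,1]}' 18
python3 -c "from h import *;go(3,.033)"
```

```text
clock: 10.5
position: [0.5837, 0.1954, 0.1028]
tool_rot: [[0.938, 0.348, -0.0], [0.348, -0.938, -0.0], [-0.0, 0.0, -1.0]]
force: [0.7, -1.1, -0.3]
opening: 0.0917
finger_force: 0.0
t 10.5 pos [0.5837 0.1954 0.1028] yaw 0.355 tilt [-0.0004 -0.0003] j6 1.44 F [ 0.75 -1.11 -0.31] M [ 0.03 -0.02  0.01] open 0.09166896852533965 0.0
tool shift to place 3 [ 0.     -0.0015  0.0698]
```

```bash
python3 -m inch '{"linear":[[0,-0.001,0.01],[0,0,0.025],[0,0,0.025],[0,0,0.01],[0,0,0],[0,0,0],[0,0,0],[0,0,0],[0,0,0],[0,0,0],[0,0,0]],"twist":[[0,0,0],[0,0,0],[0,0,0],[0,0,0],[0,0,0],[0,0,0],[0,0,0],[0,0,0],[0,0,0],[0,0,0],[0,0,0]],"claw":[1,1,1,1,0.55,0.5,0.5,0.5,0.5,0.5,0.5]}' 18
python3 -c "from h import *;go(3,.033)"
python3 -m inch '{"linear":[[0,0,0],[0,0,0],[0,0,0],[0,0,0],[0,0,0],[0,0,0]],"twist":[[0,0,0],[0,0,-0.07],[0,0,-0.13],[0,0,-0.13],[0,0,-0.13],[0,0,-0.13]],"claw":[0.5,0.5,0.5,0.5,0.5,0.5]}' 18
python3 -c "from h import *;go(3,.033)"
python3 -m inch '{"linear":[[0,0,0],[0,0,0],[0,0,0]],"twist":[[0,0,-0.13],[0,0,-0.13],[0,0,-0.13]],"claw":[0.5,0.5,0.5]}' 18
python3 -c "from h import *;go(3,.033)"
python3 -m inch '{"linear":[[0,0,0],[0,0,0],[0,0,0],[0,0,0],[0,0,0]],"twist":[[0,0,-0.13],[0,0,-0.13],[0,0,-0.13],[0,0,-0.13],[0,0,-0.13]],"claw":[0.5,0.5,0.5,0.5,0.5]}' 18
python3 -c "from h import *;go(3,.033)"
```

```text
clock: 11.6
position: [0.5841, 0.1968, 0.0337]
tool_rot: [[0.938, 0.347, 0.001], [0.347, -0.938, 0.0], [0.001, 0.0, -1.0]]
force: [-0.7, 0.1, 6.5]
opening: 0.0581
finger_force: 18.0
t 11.6 pos [0.5841 0.1968 0.0337] yaw 0.355 tilt [0.0013 0.0002] j6 1.44 F [-0.75  0.08  6.46] M [-0.18  0.09  0.06] open 0.05811640717784934 18.000722927972674
tool shift to place 3 [-0.0009 -0.0003  0.0007]
clock: 12.2
position: [0.5841, 0.1969, 0.0337]
tool_rot: [[0.581, 0.814, 0.001], [0.814, -0.581, 0.0], [0.001, 0.001, -1.0]]
force: [-0.5, -0.6, 7.5]
opening: 0.058
finger_force: 18.0
t 12.2 pos [0.5841 0.1969 0.0337] yaw 0.95 tilt [0.0013 0.0002] j6 0.85 F [-0.49 -0.59  7.46] M [-0.16  0.04 -0.02] open 0.0579529695556834 17.99769633449614
tool shift to place 3 [-0.0006 -0.0007  0.0007]
clock: 12.5
position: [0.5841, 0.1968, 0.0337]
tool_rot: [[0.229, 0.974, 0.001], [0.974, -0.229, 0.0], [0.0, 0.001, -1.0]]
force: [-0.7, -0.2, 7.6]
opening: 0.058
finger_force: 18.0
t 12.5 pos [0.5841 0.1968 0.0337] yaw 1.34 tilt [0.0012 0.0002] j6 0.46 F [-0.73 -0.23  7.59] M [-0.21 -0.01  0.02] open 0.05802490470645018 17.997951074503362
tool shift to place 3 [-0.0002 -0.0008  0.0007]
clock: 13.0
position: [0.5841, 0.1968, 0.0337]
tool_rot: [[-0.407, 0.913, 0.001], [0.913, 0.407, 0.0], [-0.0, 0.001, -1.0]]
force: [-0.1, -0.4, 7.4]
opening: 0.058
finger_force: 18.0
t 13.0 pos [0.5841 0.1968 0.0337] yaw 1.99 tilt [0.0013 0.0002] j6 -0.19 F [-0.11 -0.44  7.39] M [-0.17 -0.07 -0.04] open 0.05797247092447518 17.99813595134765
tool shift to place 3 [ 0.0003 -0.0009  0.0007]
```

Place 1 resists with about 0.21 N m, while places 2 and 3 resist with 0.05 or less, so place 1 is the dragging one. I'll release, rise and check in pictures that the rims really turned.

```bash
python3 -m inch '{"linear":[[0,0,0],[0,0,0],[0,0,0],[0,0,0],[0,0,0],[0,0,-0.01],[0,0,-0.03],[0,0,-0.04],[0,0,-0.04],[0,0,-0.03],[0,0,0]],"twist":[[0,0,0],[0,0,0],[0,0,0],[0,0,0],[0,0,0],[0,0,0],[0,0,0],[0,0,0],[0,0,0],[0,0,0],[0,0,0]],"claw":[0.5,1,1,1,1,1,1,1,1,1,1]}' 18
python3 - <<'E'
from h import *
from workcell import optics
o=[]
for n,gs in(("top",[(348,242),(295,239),(242,236)]),("scene",[(296,238),(354,233),(411,227)])):
    c=optics.capture(n); np.savez(n+"1.npz",**c); r=19; b=np.load(n+"0.npz")["image"]
    o.append(np.vstack([np.hstack([cv2.resize(im[v-r:v+r,u-r:u+r],None,fx=5,fy=5,interpolation=cv2.INTER_CUBIC) for im in(b,c["image"])]) for u,v in gs]))
cv2.imwrite("pics/chk.png",np.hstack(o))
go(1,.033)
E
```

```text
clock: 14.1
position: [0.5858, 0.1973, 0.1881]
tool_rot: [[-0.402, 0.915, 0.007], [0.916, 0.402, 0.002], [-0.001, 0.007, -1.0]]
force: [0.2, 0.9, -0.1]
opening: 0.0915
finger_force: 0.0
t 14.2 pos [0.5838 0.1968 0.1839] yaw 1.985 tilt [0.0016 0.0004] j6 -0.19 F [-1.    0.46 -0.81] M [ 0.07 -0.11  0.02] open 0.09093025215135708 0.0
tool shift to place 1 [-0.2311 -0.1176  0.1508]
```

View pics/chk.png

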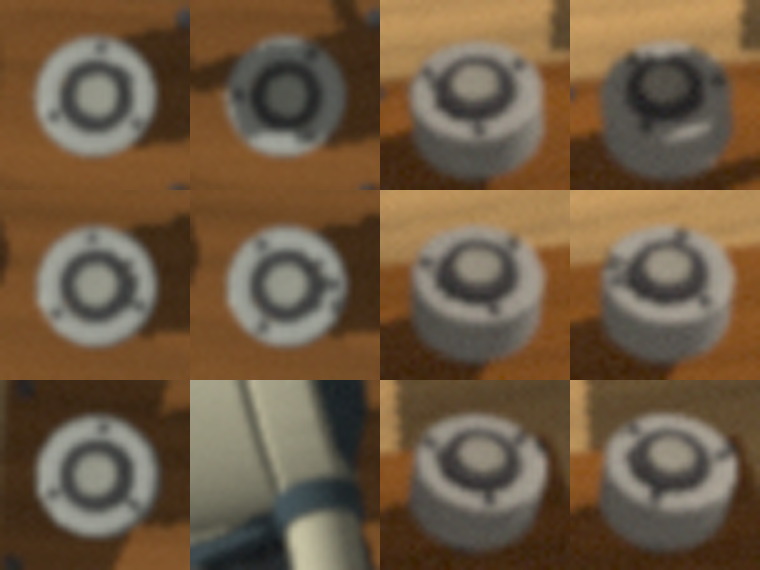

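The bolt patterns shifted by about ±27° modulo 120° on all three rollers. That matches the turns of about 93°, so there was no slip, and all three are still down. Back to place 1 to lift it.

```bash
python3 -m inch '{"linear":[[-0.011,-0.006,0.01],[-0.03,-0.015,0.01],[-0.03,-0.0155,0.01],[-0.03,-0.0155,0.01],[-0.03,-0.0155,0.01],[-0.03,-0.0155,0.01],[-0.03,-0.0155,0.01],[-0.03,-0.014,0],[-0.01,-0.005,0],[0,0,0],[0,0,0]],"twist":[[0,0,0],[0,0,0],[0,0,0],[0,0,0],[0,0,0],[0,0,0],[0,0,0],[0,0,0],[0,0,0],[0,0,0],[0,0,0]],"claw":[1,1,1,1,1,1,1,1,1,1,1]}' 20
python3 -c "from h import *;go(1,.033)"
```

```text
clock: 15.3
position: [0.5682, -0.0617, 0.1121]
tool_rot: [[-0.402, 0.916, -0.001], [0.916, 0.402, 0.0], [0.001, -0.001, -1.0]]
force: [-0.0, -0.2, -0.4]
opening: 0.0911
finger_force: 0.0
t 15.3 pos [ 0.5682 -0.0617  0.1121] yaw 1.984 tilt [-0.0014  0.0005] j6 -0.63 F [-0.01 -0.18 -0.38] M [ 0.01 -0.12  0.01] open 0.09105223389972898 0.0
tool shift to place 1 [-0.0008  0.0009  0.0791]
```

```bash
python3 -m inch '{"linear":[[-0.001,0.001,0.01],[0,0,0.03],[0,0,0.03],[0,0,0.01],[0,0,0],[0,0,0],[0,0,0],[0,0,0],[0,0,0],[0,0,0],[0,0,0],[0,0,0]],"twist":[[0,0,0],[0,0,0],[0,0,0],[0,0,0],[0,0,0],[0,0,0],[0,0,0],[0,0,0],[0,0,0],[0,0,0],[0,0,0],[0,0,0]],"claw":[1,1,1,1,1,0.55,0.5,0.5,0.5,0.5,0.5,0.5]}' 20
python3 -c "from h import *;go(1,.033)"
```

```text
clock: 16.5
position: [0.5696, -0.0629, 0.0334]
tool_rot: [[-0.402, 0.916, -0.001], [0.916, 0.402, -0.001], [-0.0, -0.001, -1.0]]
force: [-6.6, -4.0, 9.1]
opening: 0.0575
finger_force: 20.0
t 16.5 pos [ 0.5696 -0.0629  0.0334] yaw 1.985 tilt [-0.0008 -0.0005] j6 -0.63 F [-6.55 -3.96  9.15] M [-0.86  1.06  0.06] open 0.057507660843901215 20.00141683034599
tool shift to place 1 [0.001  0.0001 0.0004]
```

```bash
python3 -m inch '{"linear":[[0,-0.001,0],[0,0,-0.002],[0,0,-0.003],[0,0,-0.003],[0,0,-0.003],[0,0,-0.003],[0,0,-0.003],[0,0,-0.003]],"twist":[[0,0,0],[0,0,0],[0,0,0],[0,0,0],[0,0,0],[0,0,0],[0,0,0],[0,0,0]],"claw":[0.5,0.5,0.5,0.5,0.5,0.5,0.5,0.5]}' 20
python3 -c "from h import *;go(1,.033)"
python3 -m inch '{"linear":[[0,0,-0.003],[0,0,-0.003],[0,0,-0.003],[0,0,-0.003],[0,0,-0.003],[0,0,-0.002],[0,0,-0.001],[0,0,-0.001],[0,0,0]],"twist":[[0,0,0],[0,0,0],[0,0,0],[0,0,0],[0,0,0],[0,0,0],[0,0,0],[0,0,0],[0,0,0]],"claw":[0.5,0.5,0.5,0.5,0.5,0.5,0.5,0.5,0.5]}' 20
python3 -c "from h import *;go(1,.033)"
```

```text
clock: 17.3
position: [0.5695, -0.063, 0.0532]
tool_rot: [[-0.402, 0.915, 0.0], [0.915, 0.402, -0.0], [-0.0, 0.0, -1.0]]
force: [4.4, -2.2, -9.6]
opening: 0.0575
finger_force: 20.0
t 17.3 pos [ 0.5695 -0.063   0.0532] yaw 1.985 tilt [ 0.0002 -0.0001] j6 -0.63 F [ 4.4  -2.19 -9.64] M [-0.39 -0.68 -0.02] open 0.05753037292536597 19.996921978890896
tool shift to place 1 [0.0009 0.0002 0.0202]
clock: 18.2
position: [0.5694, -0.0629, 0.0721]
tool_rot: [[-0.402, 0.916, 0.0], [0.916, 0.402, -0.0], [-0.0, 0.0, -1.0]]
force: [3.1, -2.9, -4.9]
opening: 0.0572
finger_force: 20.0
t 18.2 pos [ 0.5694 -0.0629  0.0721] yaw 1.985 tilt [ 0.0002 -0.    ] j6 -0.63 F [ 3.13 -2.94 -4.93] M [-0.54 -0.65  0.04] open 0.0571594435316654 19.998352993279696
tool shift to place 1 [0.0009 0.0002 0.0391]
```

```bash
python3 -m inch '{"linear":[[0,0,-0.001],[0,0,-0.001],[0,0,0]],"twist":[[0,0,0],[0,0,0],[0,0,0]],"claw":[0.5,0.5,0.5]}' 20
python3 -m inch '{"linear":[[0,0,0],[0,0,0],[0,0,0],[0,0,0],[0,0,0],[0,0,0],[0,0,-0.01],[0,0,-0.03],[0,0,-0.04],[0,0,-0.04],[0,0,0],[0,0,0]],"twist":[[0,0,0],[0,0,0],[0,0,0],[0,0,0],[0,0,0],[0,0,0],[0,0,0],[0,0,0],[0,0,0],[0,0,0],[0,0,0],[0,0,0]],"claw":[0.55,0.6,0.8,1,1,1,1,1,1,1,1,1]}' 20
python3 - <<'E'
from workcell import optics
import cv2
c=optics.capture("scene"); cv2.imwrite("pics/end.png",c["image"][60:380,100:600])
E
```

```text
clock: 18.5
position: [0.5694, -0.063, 0.0738]
tool_rot: [[-0.402, 0.916, 0.0], [0.916, 0.402, -0.0], [-0.0, 0.0, -1.0]]
force: [4.8, -3.7, -10.0]
opening: 0.0575
finger_force: 20.0
clock: 19.7
position: [0.5697, -0.063, 0.1953]
tool_rot: [[-0.402, 0.916, 0.002], [0.916, 0.402, -0.0], [-0.001, 0.002, -1.0]]
force: [0.0, -0.6, -0.7]
opening: 0.0913
finger_force: 0.0
```

View pics/end.png

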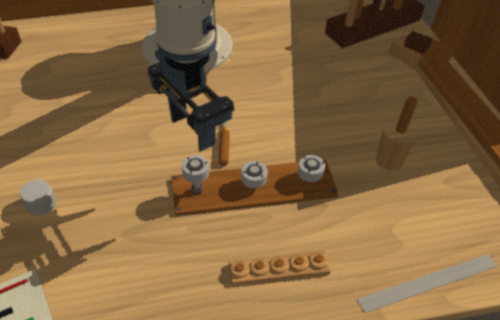

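The crop shows the place 1 roller, at (195,168), raised with its spindle visible below. The other two, at (254,175) and (312,168), are down and the gripper is clear. The TCP rose 40 mm in the grip at a steady 10 N.

```bash
python3 -c "
from workcell import workorder
print(workorder.finish_job())"
```

```text
the job is handed in; nothing more can be done
None
```

All three rollers were turned about 93°; the dragging one, at place 1 (about 0.21 N m against 0.05 or less for the others), was drawn up 40 mm to its top stop with a 20 N grip and left there, the two sound ones are down, and the job is handed in (no verdict was returned).

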